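# Close the bridge-blank case: tuck the cover under the keeper and swing it down

## Robot

A 7-joint arm with a two-finger parallel gripper is mounted at the origin on a cart in front of the work surface, level with it; the furniture and walls round the work are solid. World frame = base frame: x ahead of the robot, y to its left, z up, the work surface at z = 0. Lengths are in m, angles in degrees, forces in N, time in s.
With the tool pointing down it reaches from about 0.425 to 0.875 m from the base axis. Payload 4.7 kg.
Tool frame: the origin (TCP) lies at the very end of the fingers, on their centre line; the grasp point (between the pads) lies env.tcp_to_grasp behind it (env.tcp_to_grasp is the distance from the TCP to the grasp point, in m); z points along the fingers, x is the direction in which the jaws open and shut, and the axes are right-handed (so a half turn about z gives the same grasp; the last joint's range is limited). The gripper opens to 87 mm and grips with 3 to 60 N. Pads are 19 mm wide; open, the fingers measure 117 mm over their backs; the gripper's body (75 mm by 190 mm) begins 51 mm behind the grasp point.
Start: joints at [68.474, 18.392, -4.016, 83.108, 1.295, 78.541, -3.26], TCP at [0.247, -0.601, 0.223] pointing down, gripper open.
Joint ranges: [-163.93, 163.93], [-17.29, 119.83], [-79.2, 71.16], [3.27, 140.29], [-89.18, 269.18], [5.43, 117.66], [-154.24, 154.24]. Speed limits (degrees/s): [147.25, 147.25, 180, 180, 180, 180, 180].

## Interface

Orientations are given as [roll, pitch, yaw] about the fixed x, y, z axes, in that order (R = Rz(yaw) Ry(pitch) Rx(roll)).
In Python, from cell import env gives the robot as it stands. The module is installed in compiled form; this text tells all that it offers.
- The arm moves only by the tool send_rows, never from a script. Its argument "steps" is a list of rows, each a list of 3 entries, a list of its own where there are three numbers: the shift along the tool's x, y, z in m, then the turn, a rotation vector about the tool's x, y, z in rad, then the finger opening in m, from 0 to 0.087. A call has exactly 5 rows; each row is the pose to reach, as a shift and turn from the pose commanded when the call began, along the tool's axes at that moment; what a row does not reach only later rows make up. A row lasts 1/12 s, in which the tool goes at most 41.7 mm and 7.16 degrees, less where a joint would pass 70% of its speed; a pose out of reach is approached as far as the arm can. A call with a gripper value outside its range is refused whole. The fingers move at their own pace and stop on an object; "grip_force" is the grip in N (left out, the last holds). Time passes only in rows, so rows that repeat a pose let the fingers close, or fill a call up. It gives the time, the measured TCP pose, the force and the opening at its end, in the units of the state.
- env.get_obs(): the state, without advancing time (a new reading comes with each control period).
- env.read_camera(name): name is "scene" or "top" or "wrist"; returns a dict with "pixels" (384x512x3 uint8, red, green, blue), "fx", "fy", "cx", "cy" (pixels), "k1" (the pictures are not rectified: a ray, as slopes to the right and down, at radius r is drawn at 1 + k1 r^2 times it, then the intrinsics apply), "position" and "rotation" of the camera in the world. Camera axes: x right, y up, looking along -z (the intrinsics and any distortion apply to the point x, -y, -z); pixel columns grow to the right and rows downward; lengths in m; the calibration is good to about 2 mm. A picture is of the moment at which its call begins. There is no depth.
- env.sign_off(): hands the job in, once; it reports no verdict.
The state is a dict: "time_s": time; "qpos": joint angles; "joint_velocities": joint speeds; "effort": joint torques, N m; "tool_pos": TCP position; "tool_rot": TCP orientation; "force": force on the tool from outside, world axes, zero at the start; "wrist_torque": the same for the moment, N m; "grip_width": finger opening in m.
Only numpy, scipy, OpenCV 4.12 (cv2) and the standard library are available. Lean on these libraries where they do the work, as an engineer would, in place of code of your own. Each camera call takes 0.05 s, during which the arm holds its last target.

## Task

Close the open wooden case that holds the bridge blanks, using the larger of the two loose wooden covers. Hold the cover tilted, hook its low end under the keeper board at the case's far end, then swing the other end down inside the near rail until the cover lies flat and square on the case, and let go. Leave the smaller cover where it lies.

Things in the scene. Friction and masses are not known exactly. Their poses are not given: they have to be found in the camera images.
- case: Open wooden case fixed to the table, 188 (x) x 120 (y) x 70 mm, two bridge blanks inside. Origin: centre of its underside; z up, x from the near rail to the keeper end (away from the robot). Side walls and end ledges are 40 mm high; the cover rests on them, nothing stands above the side walls. At the -x end a rail, top at 58 mm, has its inner face at x = -84 mm.
- keeper (a point): Middle of the keeper board's lower inner edge: case x = +58, z = 62 mm; axes as the case's. The board (8 mm thick) runs from here to x = +94 mm; below it is a slot 22 mm high, ending at a stop at x = +84 mm. Rail to keeper is 142 mm, less than the cover's 150, so the cover goes in only tilted, far end first; centred in the case it lies 17 mm under the board, with 9 mm play each way.
- cover_grip (a point): Centre of the rib of the larger cover, the one to use: a plywood board 150 (x) x 120 (y) x 8 mm with a dark rib 70 (x) x 18 (y) x 30 mm along x on the middle of its top, about 0.12 kg. The point is half-way up the rib, over the cover's centre, 23 mm above its underside. x along the rib and the 150 mm length, z up; both ends are alike. Lies flat on the table, rib up, x within 20 degrees of straight ahead.
- small_cover_grip (a point): Centre of the rib of the smaller loose cover, to be left alone: board 100 x 78 x 8 mm with the same rib (70 x 18 x 30 mm); point and axes as for the larger cover. The two covers may change places.
Not all that is in view belongs to the job. Leave any pink look-alike of the part that bears cover_grip alone.

How it is judged (in metres and radians):
On the way:
1. one end of the cover is under the keeper board while the cover is still tilted by at least 5 degrees (angle between cover_grip's own z axis and vertical above 0.087 rad and x of cover_grip in the frame of case between -0.01 and 0.03 m and z of cover_grip in the frame of case below 0.085 m), for 0.05 s.
At the end, for the whole second after the job is handed in: The larger cover lies flat on the case (within 10 degrees, rib up, its height within 5 mm of resting on the ledges), one end under the keeper and the other inside the rail: centred within 14 mm both ways and square within 10 degrees. The smaller cover is within 30 mm of where it was (x of cover_grip in the frame of case between -0.014 and 0.014 m and y of cover_grip in the frame of case between -0.014 and 0.014 m and z of cover_grip in the frame of case between 0.057 and 0.068 m and angle between cover_grip's own z axis and vertical below 0.175 rad and angle between the x axis of cover_grip and the x axis of case, either way round below 0.175 rad and distance of small_cover_grip from where it was at the start of the episode below 0.03 m); the robot touches nothing.
It fails at once if the smaller cover is moved by more than 30 mm (distance of small_cover_grip from where it was at the start of the episode above 0.03 m).
It also fails if it takes over 40 s, if anything falls off the work surface, if the arm or the gripper's body presses on something with over 40 N, if the wrist force passes 120 N, or if a joint passes its speed limit or range.

## Working session

There is one attempt and no reset: what is moved stays moved. The work goes in short steps, Python scripts to look and compute and a tool call to move; the robot and the scene stay as the last step left them, time stands still between calls to the robot, and variables do not carry over. Pictures are saved under pics/ and viewed, and the job is handed in when it is done.

Besides the shell and the picture viewer there is one more tool, called after "Emit:" as name([rows], argument=value, ...), one row to a line, values as JSON. send_rows: Moves the arm, as the interface text tells. Its arguments: {"type":"object","properties":{"steps":{"type":"array"},"grip_force":{"type":"number"}},"required":["steps"]}

```bash
mkdir -p pics; python3 - <<'E'
from cell import env
import cv2
o=env.get_obs()
for k in o: print(k,o[k])
print(env.tcp_to_grasp)
for n in ["scene","top","wrist"]:
    c=env.read_camera(n)
    cv2.imwrite(f"pics/{n}0.png",c["pixels"][:,:,::-1])
    print(n,{k:c[k] for k in c if k!="pixels"})
E
```

```text
time_s 0.0
qpos [68.47488938 18.43888407 -4.01366676 83.17355934  1.29498521 78.54196378
 -3.25936755]
joint_velocities [ 0.0833003  -0.02334617  0.02713384  0.01511506 -0.04727008 -0.10753853
 -0.06497196]
effort [-7.03760088e-04 -4.91291249e+01 -4.03955765e-01 -3.12526810e+01
 -6.40013977e-02  4.38993413e-02  1.84919872e-04]
tool_pos [ 0.24671727 -0.60076216  0.22147503]
tool_rot [ 1.79993663e+02  1.09173126e-01 -6.76663156e+01]
force [0.9774026  0.27055385 0.09123515]
wrist_torque [-0.01253419  0.02158595  0.01832706]
grip_width 0.08706326736823651
0.0187
scene {'fx': 372.86130745265507, 'fy': 372.86130745265507, 'cx': 257.07116498632126, 'cy': 192.78347848277028, 'k1': -0.08566855291660314, 'position': array([-0.0285135 ,  0.6258177 ,  0.79412916]), 'rotation': array([  45.30413937,   -1.10644784, -129.65705468])}
top {'fx': 357.2947079686758, 'fy': 357.2947079686758, 'cx': 258.0596823233534, 'cy': 188.93856378931034, 'k1': -0.0018909536714061636, 'position': array([0.26711883, 0.16719099, 1.29663345]), 'rotation': array([ 10.77552098,  -1.1679921 , -89.71458642])}
wrist {'fx': 284.0003476745796, 'fy': 284.0003476745796, 'cx': 257.3175137650777, 'cy': 190.2267644022031, 'k1': -0.007099711794175229, 'position': array([ 0.318258  , -0.57271116,  0.38427235]), 'rotation': array([-1.62025951e+01,  3.00570938e-02, -6.76291525e+01])}
```

View pics/scene0.png

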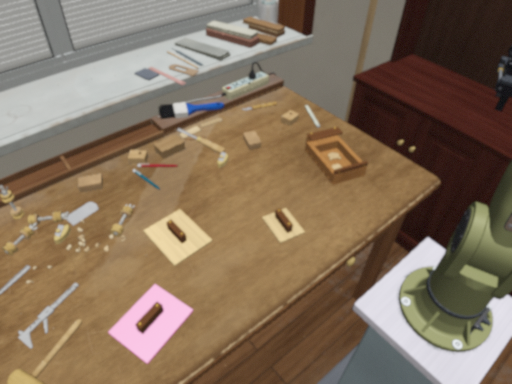

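View pics/top0.png

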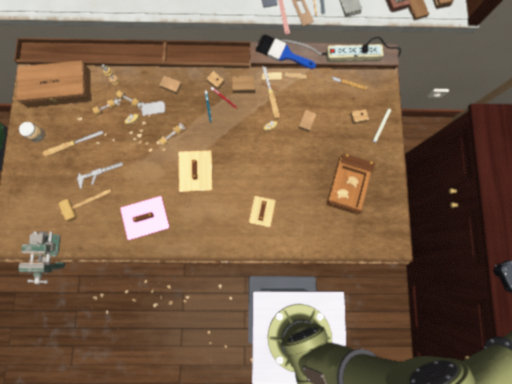

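View pics/wrist0.png

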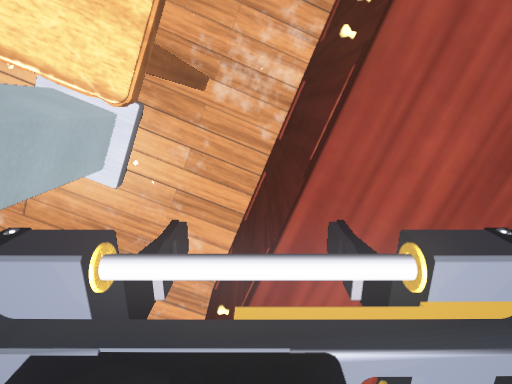

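The top view shows three ribbed boards: large plain board (195,171), small plain board (262,211) and a pink one (145,217). The case is at (351,183). The larger plain one at (195,171) fits the description. I'll confirm that in crops.

```bash
cat > h.py <<'E'
import numpy as np, cv2
from scipy.spatial.transform import Rotation as R
def cam(c): 
    K=np.array([[c["fx"],0,c["cx"]],[0,c["fy"],c["cy"]],[0,0,1]]); d=np.array([c["k1"],0,0,0,0.])
    return K,d,R.from_euler('xyz',c["rotation"],degrees=True).as_matrix(),np.array(c["position"])
def pix2w(c,uv,z):
    K,d,Rm,p=cam(c)
    uv=np.array(uv,float).reshape(-1,1,2)
    n=cv2.undistortPoints(uv,K,d).reshape(-1,2)
    r=np.c_[n[:,0],-n[:,1],-np.ones(len(n))]@Rm.T
    z=np.broadcast_to(z,len(n))
    return p+r*((z-p[2])/r[:,2])[:,None]
def w2pix(c,P):
    K,d,Rm,p=cam(c)
    q=(np.array(P,float).reshape(-1,3)-p)@Rm*[1,-1,-1]
    return cv2.projectPoints(q,np.zeros(3),np.zeros(3),K,d)[0].reshape(-1,2)
def crop(c,x0,y0,w,h,s,name):
    im=c["pixels"][y0:y0+h,x0:x0+w,::-1]
    cv2.imwrite(name,cv2.resize(im,None,fx=s,fy=s,interpolation=cv2.INTER_CUBIC))
E
python3 - <<'E'
from cell import env
from h import *
c=env.read_camera("top")
crop(c,165,140,60,60,10,"pics/t_cov.png"); crop(c,315,140,70,80,7,"pics/t_case.png")
c=env.read_camera("scene")
crop(c,135,200,85,70,8,"pics/s_cov.png"); crop(c,295,120,80,70,8,"pics/s_case.png")
E
```

```text
(no output)
```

View pics/t_cov.png

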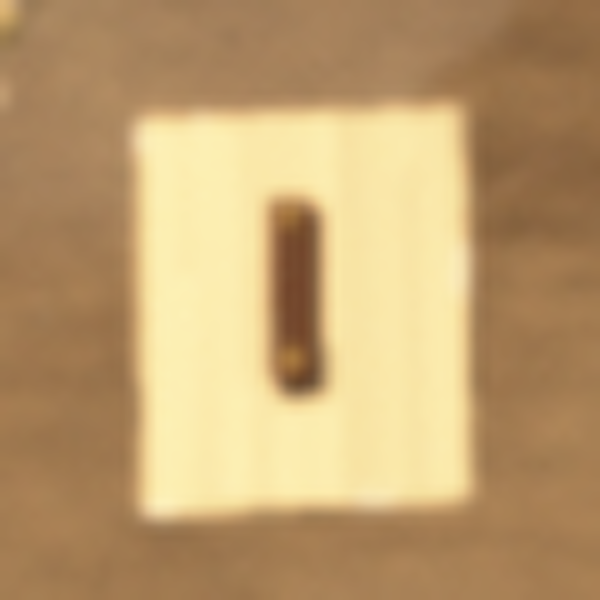

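View pics/t_case.png

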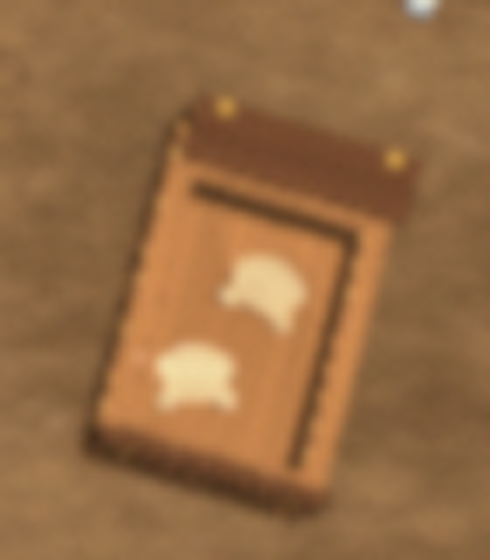

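View pics/s_cov.png

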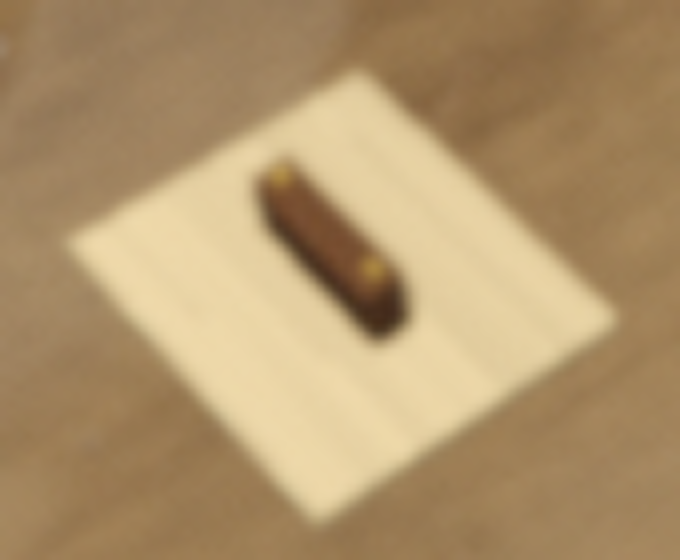

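View pics/s_case.png

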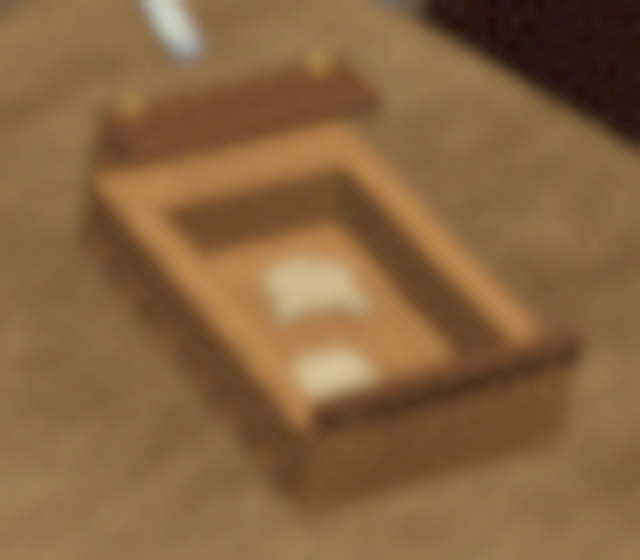

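```bash
cat > fit.py <<'E'
from cell import env
from h import *
from scipy.optimize import least_squares
T=env.read_camera("top"); S=env.read_camera("scene")
def un(x0,y0,s,p): p=np.array(p,float); return (p+.5)/s-.5+[x0,y0]
def fit(obs,g):
    def f(v):
        Rz=R.from_euler('z',v[2]).as_matrix(); r=[]
        for c,M,U in obs: r.append((w2pix(c,np.array(M)@Rz.T+[v[0],v[1],0])-U).ravel())
        return np.concatenate(r)
    s=least_squares(f,g,loss='soft_l1'); return s.x,s.fun
cov=[(.075,.06,.008),(.075,-.06,.008),(-.075,-.06,.008),(-.075,.06,.008)]
o1=[(T,cov,un(165,140,10,[(135,118),(466,103),(470,498),(143,515)]))]
# scene: far-left, far-right, near-right, near-left : camera sees +x toward upper right
o2=[(S,cov,un(135,200,8,[(68,243),(360,68),(618,318),(315,525)][0:0] or [(68,243),(360,68),(618,318),(315,525)]))]
g=pix2w(T,[(195.5,171)],.008)[0]; print(g)
for nm,o in (("top",o1),):
    x,r=fit(o,[g[0],g[1],0]); print(nm,x[:2],np.degrees(x[2]),np.round(r,1))
pr=w2pix(S,np.array(cov)@R.from_euler('z',x[2]).as_matrix().T+[x[0],x[1],0]); print("pred scene crop",(pr-[135,200]+.5)*8-.5)
xc=x
kt=[(.094,.06,.07),(.094,-.06,.07),(.058,-.06,.07),(.058,.06,.07)]
ok=[(T,kt,un(315,140,7,[(200,97),(420,160),(402,222),(183,155)]))]
y,r=fit(ok,[.55,-.1,-.3]); print("case top",y[:2],np.degrees(y[2]),np.round(r,1))
ok.append((S,[(-.084,-.06,.058),(.058,-.06,.07),(.094,-.06,.07),(.094,.06,.07)][1:],un(295,120,8,[(382,90),(345,58),(105,105)])))
y2,r=fit(ok,y); print("case both",y2[:2],np.degrees(y2[2]),np.round(r,1))
Rz=R.from_euler('z',y[2]).as_matrix()
for c,x0,y0,w,h,s,n in ((T,315,140,70,80,7,"t"),(S,295,120,80,70,8,"s")):
  for yy,col,tag in ((y,(0,255,0),1),(y2,(255,0,0),2)):
    Rz=R.from_euler('z',yy[2]).as_matrix()
    crop(c,x0,y0,w,h,s,"pics/tmp.png") if tag==1 else 0
    if tag==1: im=cv2.imread("pics/tmp.png")
    for poly in (kt,[(-.094,.06,.058),(-.094,-.06,.058),(-.084,-.06,.058),(-.084,.06,.058)],[(-.094,.06,0),(-.094,-.06,0),(.094,-.06,0),(.094,.06,0)],[(-.084,.06,.04),(-.084,-.06,.04),(.084,-.06,.04),(.084,.06,.04)]):
        p=(w2pix(c,np.array(poly)@Rz.T+[yy[0],yy[1],0])-[x0,y0]+.5)*s-.5
        cv2.polylines(im,[np.round(p).astype(int)],True,col,1)
  cv2.imwrite(f"pics/ov_{n}.png",im)
E
python3 fit.py
```

```text
[0.57795695 0.37362803 0.008     ]
top [0.58099822 0.37592127] 3.1941040991309233 [ 0.4  0.  -0.5  0.1  0.2  0.  -0.1 -0.2]
pred scene crop [[ 78.56280631 247.11834804]
 [369.724067    75.04175232]
 [628.5606214  322.3175792 ]
 [327.67739715 523.43985485]]
case top [ 0.52834247 -0.18942597] -16.727750572714758 [-0.5 -0.7  0.5 -0.1  0.7  0.4 -0.6  0.3]
case both [ 0.52937642 -0.19008256] -16.4936469376594 [-0.5 -1.   0.5 -0.5  0.8  0.1 -0.5  0.   1.2  1.3  0.1 -0.4 -0.6  1.2]
```

View pics/ov_t.png

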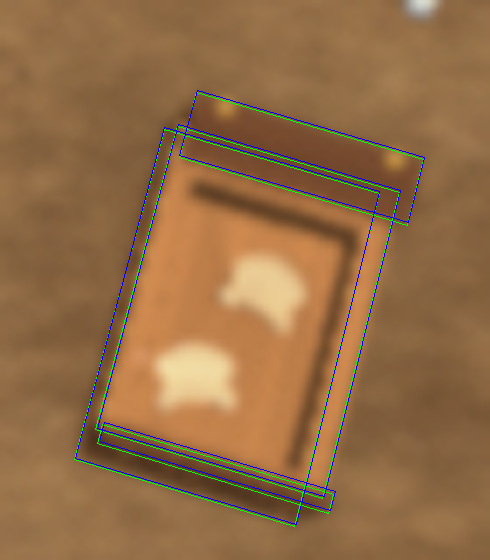

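View pics/ov_s.png

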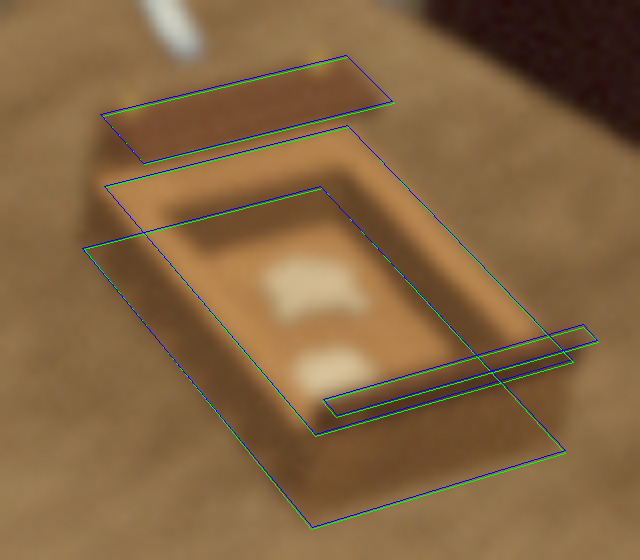

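Identity confirmed: (195,171) is the larger plain-wood cover with a rib, (262,211) is the small one, and the pink one is the decoy. The case's keeper (dark board with two brass screws) is at the far end, near (358,162). The measured poses are the cover at (0.581, 0.376, 3.2°) and the case at (0.528, -0.190, -16.6°).

Next I'll plan the moves, passing over the case for a wrist view on the way.

```bash
cat > plan.py <<'E'
import json,os
from h import *
F="cmd.json"
def load():
    if os.path.exists(F): d=json.load(open(F)); return np.array(d["p"]),R.from_quat(d["q"])
    return np.array([.247,-.601,.223]),R.from_euler('xyz',[180,0,-67.67],degrees=True)
def save(p,r): json.dump({"p":list(p),"q":list(r.as_quat())},open(F,"w"))
def go(targets,nrow=1):
    """targets: list of (pos, R) one per call; prints rounded shift/turn"""
    p,r=load()
    for tp,tr in targets:
        s=np.round(r.inv().apply(np.array(tp)-p),4); v=np.round((r.inv()*tr).as_rotvec(),4)
        print("shift",s.tolist(),"turn",v.tolist(),"| dist %.3f ang %.1f"%(np.linalg.norm(s),np.degrees(np.linalg.norm(v))))
        p=p+r.apply(s); r=r*R.from_rotvec(v)
    save(p,r); print("end",p,r.as_euler('xyz',degrees=True))
def down(yaw): return R.from_euler('xyz',[180,0,yaw],degrees=True)
E
python3 - <<'E'
from plan import *
go([((.38,-.46,.25),down(-78)),((.46,-.28,.25),down(-86.8)),((.49,-.21,.25),down(-86.8))])
E
```

```text
shift [-0.0799, -0.1766, -0.027] turn [-0.0, -0.0, 0.1803] | dist 0.196 ang 10.3
shift [-0.1594, -0.1157, -0.0] turn [-0.0, -0.0, 0.1536] | dist 0.197 ang 8.8
shift [-0.0682, -0.0338, -0.0] turn [-0.0, -0.0, -0.0] | dist 0.076 ang 0.0
end [ 0.48997315 -0.21004274  0.25      ] [ 1.80000000e+02 -1.27222187e-14 -8.68010608e+01]
```

Emit:
send_rows([
  [[-0.016,-0.0353,-0.0054],[0,0,0.036],0.087],
  [[-0.032,-0.0706,-0.0108],[0,0,0.072],0.087],
  [[-0.048,-0.106,-0.0162],[0,0,0.108],0.087],
  [[-0.064,-0.1413,-0.0216],[0,0,0.144],0.087],
  [[-0.0799,-0.1766,-0.027],[0,0,0.1803],0.087],
])

```text
time_s: 0.77
tool_pos: [0.381, -0.4588, 0.25]
tool_rot: [-180.0, -0.0, -78.1]
force: [0.5, -0.1, 0.1]
grip_width: 0.0869
```

Emit:
send_rows([
  [[-0.0319,-0.0231,0],[0,0,0.031],0.087],
  [[-0.0638,-0.0463,0],[0,0,0.061],0.087],
  [[-0.0956,-0.0694,0],[0,0,0.092],0.087],
  [[-0.1275,-0.0926,0],[0,0,0.123],0.087],
  [[-0.1594,-0.1157,0],[0,0,0.1536],0.087],
])

```text
time_s: 1.18
tool_pos: [0.4605, -0.2784, 0.2498]
tool_rot: [-180.0, -0.0, -86.9]
force: [0.4, -0.9, 0.5]
grip_width: 0.0869
```

Emit:
send_rows([
  [[-0.025,-0.0124,0],[0,0,0],0.087],
  [[-0.048,-0.0238,0],[0,0,0],0.087],
  [[-0.062,-0.0308,0],[0,0,0],0.087],
  [[-0.0682,-0.0338,0],[0,0,0],0.087],
  [[-0.0682,-0.0338,0],[0,0,0],0.087],
])

```text
time_s: 1.6
tool_pos: [0.4906, -0.2085, 0.2497]
tool_rot: [-180.0, 0.0, -86.6]
force: [0.2, 0.6, -0.3]
grip_width: 0.087
```

```bash
python3 - <<'E'
from cell import env
from h import *
c=env.read_camera("wrist"); cv2.imwrite("pics/w1.png",c["pixels"][:,:,::-1])
import pickle; pickle.dump(c,open("w1.pkl","wb"))
o=env.get_obs(); print(o["tool_pos"],o["tool_rot"],c["position"],c["rotation"],o["qpos"])
yy=[.5288,-.1897,np.radians(-16.6)]
im=c["pixels"][:,:,::-1].copy(); Rz=R.from_euler('z',yy[2]).as_matrix()
for poly in ([(.094,.06,.07),(.094,-.06,.07),(.058,-.06,.07),(.058,.06,.07)],[(-.094,.06,.058),(-.094,-.06,.058),(-.084,-.06,.058),(-.084,.06,.058)],[(-.084,.06,.04),(-.084,-.06,.04),(.084,-.06,.04),(.084,.06,.04)]):
    p=w2pix(c,np.array(poly)@Rz.T+[yy[0],yy[1],0]); cv2.polylines(im,[np.round(p).astype(int)],True,(0,255,0),1)
cv2.imwrite("pics/w1o.png",im)
E
```

```text
[ 0.48987933 -0.2104365   0.24959369] [ 1.79990045e+02 -3.56765178e-02 -8.67507817e+01] [ 0.56754782 -0.20479983  0.41247937] [-1.61522669e+01 -5.19594648e-02 -8.65694770e+01] [ 39.78883947   4.39505161 -20.43470665  96.82235458   1.59900214
  79.05778783 -67.64498233]
```

View pics/w1o.png

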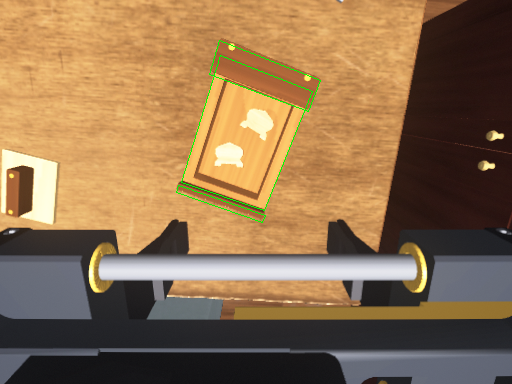

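The wrist view shows the case at (250,130), and the predicted outline matches it well. I'll check the fit in an enlarged crop.

```bash
python3 - <<'E'
import pickle
from h import *
c=pickle.load(open("w1.pkl","rb"))
crop(c,165,30,165,200,3,"pics/a.png"); im=cv2.imread("pics/a.png")
im=cv2.resize(c["pixels"][30:230,165:330,::-1],None,fx=3,fy=3,interpolation=cv2.INTER_CUBIC)
yy=[.5288,-.1897,np.radians(-16.6)]; Rz=R.from_euler('z',yy[2]).as_matrix()
for poly in ([(.094,.06,.07),(.094,-.06,.07),(.058,-.06,.07),(.058,.06,.07)],[(-.094,.06,.058),(-.094,-.06,.058),(-.084,-.06,.058),(-.084,.06,.058)]):
    p=(w2pix(c,np.array(poly)@Rz.T+[yy[0],yy[1],0])-[165,30]+.5)*3-.5; cv2.polylines(im,[np.round(p).astype(int)],True,(0,255,0),1)
cv2.imwrite("pics/w1c.png",im)
E
```

```text
(no output)
```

View pics/w1c.png

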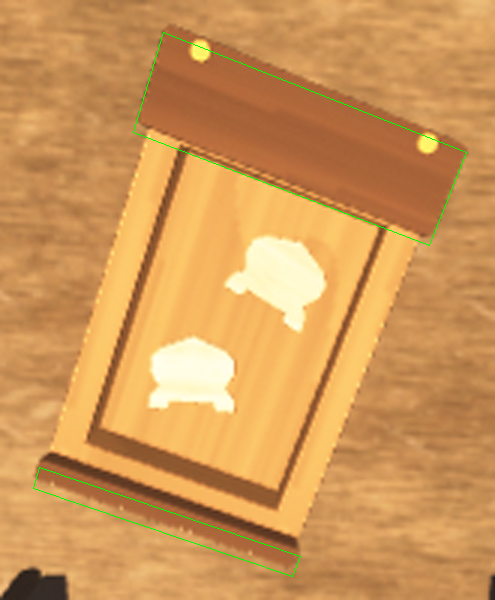

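```bash
python3 - <<'E'
from plan import *
go([((.53,-.02,.25),down(-86.8)),((.56,.17,.25),down(-86.8)),((.575,.30,.22),down(-86.8))])
E
```

```text
shift [-0.1875, -0.0506, -0.0] turn [-0.0, -0.0, -0.0] | dist 0.194 ang 0.0
shift [-0.188, -0.0405, -0.0] turn [-0.0, -0.0, -0.0] | dist 0.192 ang 0.0
shift [-0.129, -0.0223, 0.03] turn [-0.0, -0.0, -0.0] | dist 0.134 ang 0.0
end [0.57504382 0.2999992  0.22      ] [ 1.80000000e+02 -1.27222187e-14 -8.68010608e+01]
```

```bash
python3 - <<'E'
import pickle
from h import *
from scipy.optimize import least_squares
c=pickle.load(open("w1.pkl","rb"))
M=np.array([(.094,.06,.07),(.094,-.06,.07),(.058,-.06,.07),(.058,.06,.07)])
U=(np.array([(167,25),(467,151),(428,239),(140,128)])+.5)/3-.5+[165,30]
def f(v): return (w2pix(c,M@R.from_euler('z',v[2]).as_matrix().T+[v[0],v[1],0])-U).ravel()
s=least_squares(f,[.53,-.19,-.3]); print(s.x[:2],np.degrees(s.x[2]),np.round(s.fun,1))
E
```

```text
[ 0.53058256 -0.19008745] -17.0604915768676 [-0.2  0.3  0.6 -0.5  1.   1.1 -1.4 -0.7]
```

Emit:
send_rows([
  [[-0.0375,-0.0101,0],[0,0,0],0.087],
  [[-0.075,-0.0202,0],[0,0,0],0.087],
  [[-0.1125,-0.0304,0],[0,0,0],0.087],
  [[-0.15,-0.0405,0],[0,0,0],0.087],
  [[-0.1875,-0.0506,0],[0,0,0],0.087],
])

```text
time_s: 2.07
tool_pos: [0.5301, -0.0213, 0.2496]
tool_rot: [-180.0, -0.1, -87.0]
force: [0.8, 0.6, 0.3]
grip_width: 0.0868
```

Emit:
send_rows([
  [[-0.0376,-0.0081,0],[0,0,0],0.087],
  [[-0.0752,-0.0162,0],[0,0,0],0.087],
  [[-0.1128,-0.0243,0],[0,0,0],0.087],
  [[-0.1504,-0.0324,0],[0,0,0],0.087],
  [[-0.188,-0.0405,0],[0,0,0],0.087],
])

```text
time_s: 2.48
tool_pos: [0.561, 0.1686, 0.2494]
tool_rot: [-180.0, -0.1, -87.0]
force: [0.4, -0.2, -0.4]
grip_width: 0.0868
```

Emit:
send_rows([
  [[-0.037,-0.0064,0.0086],[0,0,0],0.087],
  [[-0.074,-0.0128,0.0172],[0,0,0],0.087],
  [[-0.108,-0.0187,0.0251],[0,0,0],0.087],
  [[-0.129,-0.0223,0.03],[0,0,0],0.087],
  [[-0.129,-0.0223,0.03],[0,0,0],0.087],
])

```text
time_s: 2.9
tool_pos: [0.5737, 0.3036, 0.2172]
tool_rot: [179.8, 0.1, -86.5]
force: [-1.5, -0.8, -0.7]
grip_width: 0.0869
```

```bash
python3 - <<'E'
from cell import env
from h import *
c=env.read_camera("wrist"); cv2.imwrite("pics/w2.png",c["pixels"][:,:,::-1])
import pickle; pickle.dump(c,open("w2.pkl","wb"))
o=env.get_obs(); print(o["tool_pos"],o["tool_rot"],o["qpos"])
E
```

```text
[0.57469204 0.30055164 0.21789088] [ 1.79853647e+02 -2.12668745e-03 -8.66781373e+01] [   0.31998207   23.06391131  -40.12095128   82.48586828   14.77421906
   79.94193317 -126.81514379]
```

View pics/w2.png

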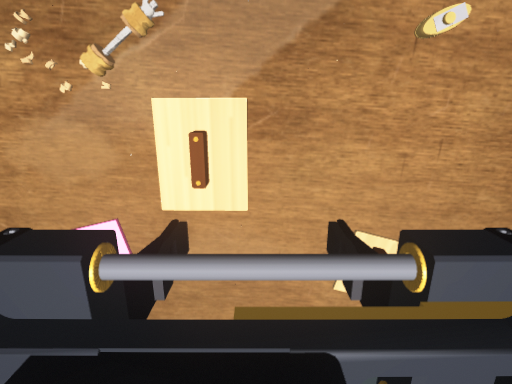

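```bash
python3 - <<'E'
import pickle
from plan import *
from scipy.optimize import least_squares
c=pickle.load(open("w2.pkl","rb"))
crop(c,140,85,120,135,4,"pics/w2c.png")
M=np.array([(.075,.06,.008),(.075,-.06,.008),(-.075,-.06,.008),(-.075,.06,.008)])
U=np.array([(152,98),(247,98),(248,210),(162,210)],float)
def f(v): return (w2pix(c,M@R.from_euler('z',v[2]).as_matrix().T+[v[0],v[1],0])-U).ravel()
s=least_squares(f,[.58,.376,.05]); print(s.x[:2],np.degrees(s.x[2]),np.round(s.fun,1))
print(pix2w(c,[(198,132),(199.5,187)],.038))
E
```

```text
[0.58310843 0.37606818] 3.3048303351010486 [-0.7 -0.6  0.5 -0.3  0.1  0.8  0.1  0.4]
[[0.61844292 0.37588004 0.038     ]
 [0.55081565 0.37382605 0.038     ]]
```

View pics/w2c.png

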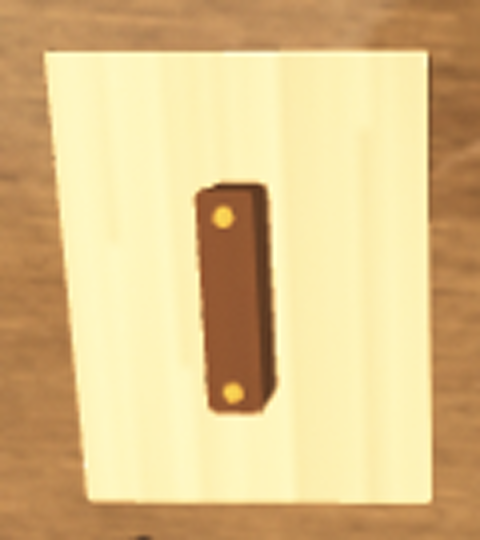

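```bash
python3 - <<'E'
from plan import *
go([((.583,.376,.12),down(-86.8)),((.583,.376,.016),down(-86.8))])
E
```

```text
shift [-0.0754, -0.0122, 0.1] turn [-0.0, -0.0, -0.0] | dist 0.126 ang 0.0
shift [-0.0, 0.0, 0.104] turn [-0.0, -0.0, -0.0] | dist 0.104 ang 0.0
end [0.58301726 0.37596251 0.016     ] [ 1.80000000e+02 -1.27222187e-14 -8.68010608e+01]
```

Emit:
send_rows([
  [[-0.025,-0.004,0.033],[0,0,0],0.087],
  [[-0.05,-0.008,0.066],[0,0,0],0.087],
  [[-0.068,-0.011,0.09],[0,0,0],0.087],
  [[-0.0754,-0.0122,0.1],[0,0,0],0.087],
  [[-0.0754,-0.0122,0.1],[0,0,0],0.087],
])

```text
time_s: 3.37
tool_pos: [0.5822, 0.3739, 0.1162]
tool_rot: [179.7, -0.2, -86.8]
force: [-1.2, -0.1, -0.5]
grip_width: 0.0872
```

```bash
python3 - <<'E'
from cell import env
from h import *
o=env.get_obs(); print(o["tool_pos"],o["tool_rot"],o["qpos"])
c=env.read_camera("wrist"); cv2.imwrite("pics/w3.png",c["pixels"][:,:,::-1])
E
```

```text
[0.58222211 0.37390029 0.11617899] [ 1.79733144e+02 -1.71165845e-01 -8.68153644e+01] [  -7.84457597   32.43916492  -38.42941434   82.33398177   20.41363259
   72.61983345 -134.92242264]
```

View pics/w3.png

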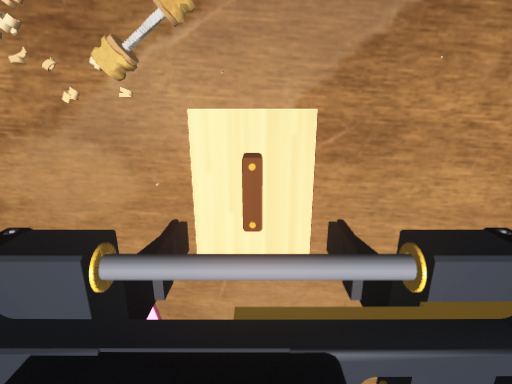

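Rib at (252,192), centred between the fingers. I'll descend, check the height, then close.

Emit:
send_rows([
  [[0,0,0.025],[0,0,0],0.087],
  [[0,0,0.055],[0,0,0],0.087],
  [[0,0,0.08],[0,0,0],0.087],
  [[0,0,0.097],[0,0,0],0.087],
  [[0,0,0.1],[0,0,0],0.087],
])

```text
time_s: 3.83
tool_pos: [0.5839, 0.3714, 0.0182]
tool_rot: [179.9, -0.2, -87.0]
force: [-0.6, -0.1, -0.4]
grip_width: 0.0867
```

Emit:
send_rows([
  [[0,0,0.002],[0,0,0],0.05],
  [[0,0,0.003],[0,0,0],0.03],
  [[0,0,0.003],[0,0,0],0.03],
  [[0,0,0.003],[0,0,0],0.03],
  [[0,0,0.003],[0,0,0],0.03],
])

```text
time_s: 4.25
tool_pos: [0.5837, 0.3761, 0.0181]
tool_rot: [-179.9, 0.0, -86.8]
force: [-0.4, 0.3, -0.6]
grip_width: 0.0613
```

```bash
python3 - <<'E'
from cell import env
from h import *
o=env.get_obs(); print(o["tool_pos"],o["tool_rot"],o["qpos"],o["force"],o["grip_width"])
c=env.read_camera("wrist"); cv2.imwrite("pics/w4.png",c["pixels"][:,:,::-1])
E
```

```text
[0.58372614 0.37611271 0.01806014] [-1.79882663e+02  4.54739966e-02 -8.68046164e+01] [  -9.09610287   37.61025447  -36.29966822   86.83102705   23.88795492
   63.31607748 -137.29763001] [-0.38715651  0.34346228 -0.63841195] 0.0613386101130662
```

View pics/w4.png

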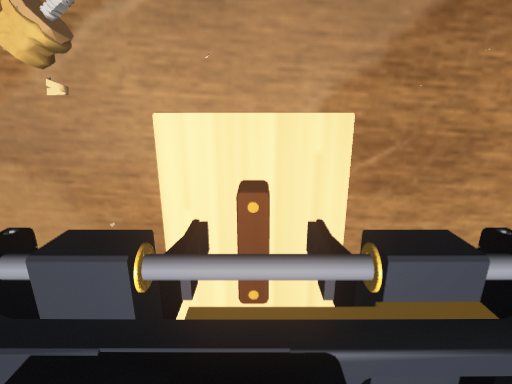

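Emit:
send_rows([
  [[0,0,0.002],[0,0,0],0.03],
  [[0,0,0.004],[0,0,0],0.01],
  [[0,0,0.004],[0,0,0],0.005],
  [[0,0,0.004],[0,0,0],0.005],
  [[0,0,0.004],[0,0,0],0.005],
], grip_force=35)

```text
time_s: 4.72
tool_pos: [0.5828, 0.3757, 0.0123]
tool_rot: [180.0, -0.0, -86.8]
force: [-0.7, -0.1, 0.3]
grip_width: 0.0244
```

Emit:
send_rows([
  [[0,0,0],[0,0,0],0.005],
  [[0,0,0],[0,0,0],0.005],
  [[0,0,0],[0,0,0],0.005],
  [[0,0,0],[0,0,0],0.005],
  [[0,0,0],[0,0,0],0.005],
])

```text
time_s: 5.13
tool_pos: [0.5828, 0.3758, 0.0124]
tool_rot: [180.0, -0.0, -86.8]
force: [0.2, 0.6, -0.4]
grip_width: 0.018
```

```bash
python3 - <<'E'
from cell import env
from h import *
o=env.get_obs(); print(o["tool_pos"],o["tool_rot"],o["force"],o["grip_width"])
E
```

```text
[0.58282935 0.3757502  0.01242524] [ 1.79989654e+02 -9.24478962e-05 -8.67962728e+01] [ 0.19223092  0.61528284 -0.42164702] 0.017987212860347192
```

```bash
cat > tgt.py <<'E'
from plan import *
CASE=np.array([.530,-.190,0]); PSI=-16.9
H=.0124
def pose(xf,zf,th,dy=0,case=CASE,psi=PSI):
    t=np.radians(th); p=np.array([xf-.075*np.cos(t)+H*np.sin(t),dy,zf+.075*np.sin(t)+H*np.cos(t)])
    Z=R.from_euler('z',psi,degrees=True)
    return case+Z.apply(p), Z*R.from_euler('y',th,degrees=True)*R.from_euler('z',-90,degrees=True)*R.from_euler('x',180,degrees=True)
E
python3 - <<'E'
from tgt import *
p,r=load(); save(np.array([.58302,.37596,.013]),r)
go([((.58,.36,.16),down(-86.8)),((.565,.18,.22),down(-92)),((.54,0,.22),down(-100)),pose(.045,.085,6),pose(.045,.080,12)])
E
```

```text
shift [0.0158, 0.0039, -0.147] turn [-0.0, -0.0, -0.0] | dist 0.148 ang 0.0
shift [0.1788, 0.025, -0.06] turn [-0.0, -0.0, 0.0907] | dist 0.190 ang 5.2
shift [0.1808, 0.0187, 0.0] turn [-0.0, -0.0, 0.1397] | dist 0.182 ang 8.0
shift [0.1855, 0.005, 0.1148] turn [-0.1046, -0.0063, 0.1203] | dist 0.218 ang 9.1
shift [-0.0, -0.0023, -0.0028] turn [-0.1047, -0.0, -0.0] | dist 0.004 ang 6.0
end [ 0.50535933 -0.18255005  0.10774423] [ 1.68000757e+02 -2.89214504e-04 -1.06900985e+02]
```

```bash
python3 - <<'E'
from tgt import *
save(np.array([.58302,.37596,.013]),down(-86.801))
q=pose(.045,.085,6)
go([((.58,.36,.16),down(-86.8)),((.565,.18,.22),down(-92)),((.54,0,.22),down(-100)),((.51,-.15,.2),q[1]),pose(.045,.080,12)])
E
```

```text
shift [0.0158, 0.0039, -0.147] turn [0.0, 0.0, -0.0] | dist 0.148 ang 0.0
shift [0.1788, 0.025, -0.06] turn [0.0, -0.0, 0.0907] | dist 0.190 ang 5.2
shift [0.1808, 0.0187, 0.0] turn [-0.0, -0.0, 0.1397] | dist 0.182 ang 8.0
shift [0.1529, 0.0035, 0.02] turn [-0.1046, -0.0063, 0.1203] | dist 0.154 ang 9.1
shift [0.0325, -0.0146, 0.0913] turn [-0.1047, -0.0, -0.0] | dist 0.098 ang 6.0
end [ 0.50534307 -0.18249939  0.10767417] [ 1.68000757e+02 -2.89214504e-04 -1.06900924e+02]
```

Emit:
send_rows([
  [[0.001,0.0003,-0.012],[0,0,0],0.005],
  [[0.004,0.001,-0.044],[0,0,0],0.005],
  [[0.009,0.002,-0.084],[0,0,0],0.005],
  [[0.013,0.003,-0.12],[0,0,0],0.005],
  [[0.0158,0.0039,-0.147],[0,0,0],0.005],
])

```text
time_s: 5.55
tool_pos: [0.5807, 0.3598, 0.1639]
tool_rot: [-179.8, 0.1, -86.8]
force: [0.8, 0.2, -0.4]
grip_width: 0.018
```

Emit:
send_rows([
  [[0.03,0.004,-0.015],[0,0,0.015],0.005],
  [[0.067,0.009,-0.03],[0,0,0.035],0.005],
  [[0.105,0.0145,-0.044],[0,0,0.054],0.005],
  [[0.142,0.02,-0.054],[0,0,0.072],0.005],
  [[0.1788,0.025,-0.06],[0,0,0.0907],0.005],
])

```text
time_s: 5.97
tool_pos: [0.5648, 0.1783, 0.2218]
tool_rot: [-179.9, -0.0, -92.0]
force: [0.9, 0.3, -1.8]
grip_width: 0.0176
```

Emit:
send_rows([
  [[0.036,0.0037,0],[0,0,0.028],0.005],
  [[0.072,0.0074,0],[0,0,0.056],0.005],
  [[0.108,0.0111,0],[0,0,0.084],0.005],
  [[0.145,0.015,0],[0,0,0.112],0.005],
  [[0.1808,0.0187,0],[0,0,0.1397],0.005],
])

```text
time_s: 6.38
tool_pos: [0.5391, -0.0021, 0.2205]
tool_rot: [-179.9, -0.0, -100.1]
force: [0.1, -1.0, -1.4]
grip_width: 0.0175
```

Emit:
send_rows([
  [[0.033,0.0007,0.004],[-0.021,-0.001,0.024],0.005],
  [[0.066,0.0014,0.008],[-0.042,-0.0025,0.048],0.005],
  [[0.099,0.0021,0.012],[-0.063,-0.004,0.072],0.005],
  [[0.13,0.003,0.017],[-0.084,-0.005,0.097],0.005],
  [[0.1529,0.0035,0.02],[-0.1046,-0.0063,0.1203],0.005],
])

```text
time_s: 6.8
tool_pos: [0.5086, -0.1535, 0.1999]
tool_rot: [174.0, -0.1, -107.1]
force: [0.3, -0.4, -0.9]
grip_width: 0.0176
```

Emit:
send_rows([
  [[0.01,-0.004,0.022],[-0.025,0,0],0.005],
  [[0.02,-0.0085,0.05],[-0.055,0,0],0.005],
  [[0.028,-0.0122,0.077],[-0.085,0,0],0.005],
  [[0.0325,-0.0146,0.0913],[-0.1047,0,0],0.005],
  [[0.0325,-0.0146,0.0913],[-0.1047,0,0],0.005],
])

```text
time_s: 7.22
tool_pos: [0.5031, -0.1834, 0.1035]
tool_rot: [167.6, 0.0, -107.0]
force: [-1.1, -0.7, -1.1]
grip_width: 0.0174
```

```bash
python3 - <<'E'
from cell import env
from h import *
import pickle
for n in ("wrist","scene","top"):
    c=env.read_camera(n); pickle.dump(c,open(f"p5{n}.pkl","wb"))
    if n=="wrist": cv2.imwrite("pics/w5.png",c["pixels"][:,:,::-1])
    if n=="scene": crop(c,285,100,100,90,7,"pics/s5.png")
    if n=="top": crop(c,300,120,100,100,6,"pics/t5.png")
o=env.get_obs(); print(o["tool_pos"],o["tool_rot"],o["qpos"],o["force"],o["grip_width"])
E
```

```text
[ 0.5062622  -0.18202775  0.10851836] [ 1.68108996e+02  3.77909833e-02 -1.06848482e+02] [ 35.75242531  20.57518132 -22.85610811  96.15510912   7.29039846
  76.83713221 -95.85845644] [ 0.91110813  0.38651145 -0.50495614] 0.017796626393626194
```

View pics/w5.png

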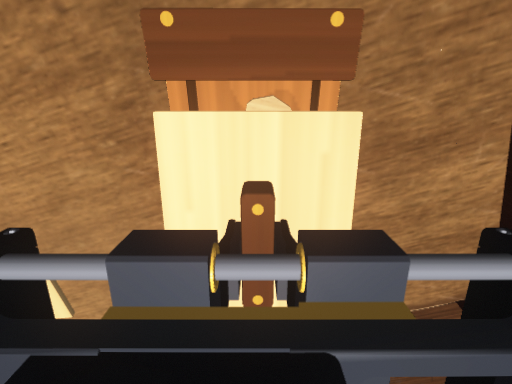

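View pics/s5.png

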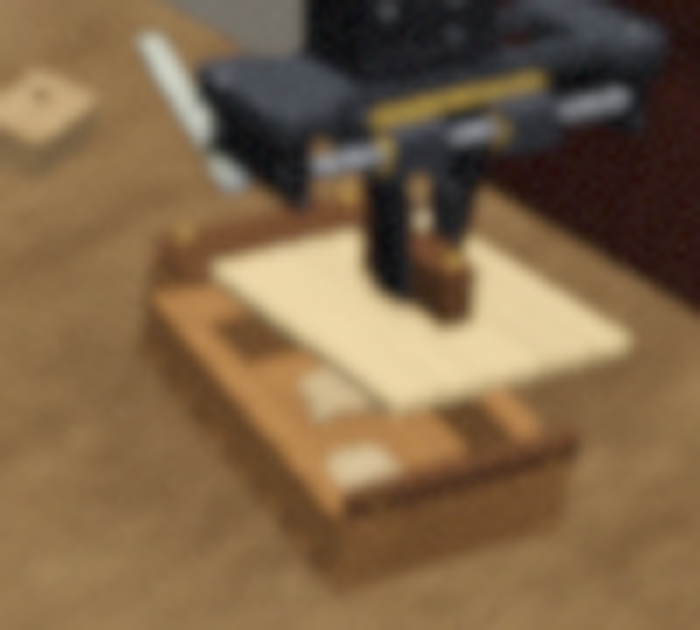

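```bash
python3 - <<'E'
import pickle
from tgt import *
c=pickle.load(open("p5wrist.pkl","rb")); 
crop(c,130,0,250,130,3,"pics/w5c.png")
Zi=R.from_euler('z',PSI,degrees=True).inv()
for n,u,z in (("keeper far l/r, near r/l",[(141,10),(363,10),(356,79),(150,79)],.07),("cover far l/r top",[(154,112),(362,112)],.0885)):
    print(n,np.round(Zi.apply(pix2w(c,u,z)-CASE)*1000,1).tolist())
E
```

```text
keeper far l/r, near r/l [[94.8, 58.8, 70.0], [94.7, -58.0, 70.0], [60.6, -59.8, 70.0], [60.7, 60.1, 70.0]]
cover far l/r top [[46.0, 54.4, 88.5], [45.8, -59.9, 88.5]]
```

View pics/w5c.png

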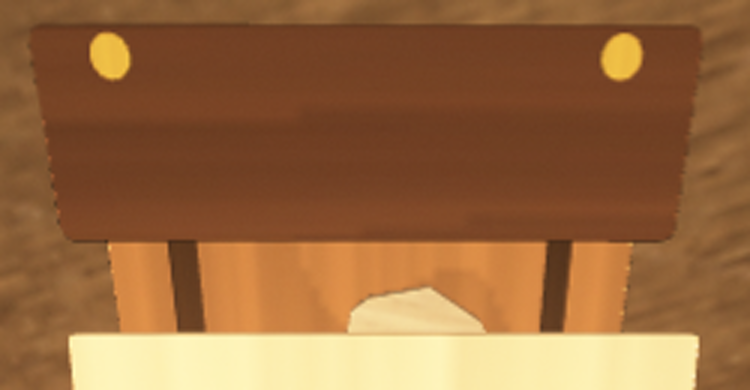

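```bash
cat > ov.py <<'E'
from tgt import *
import sys
def covpts():
    P=[(.075,.06,.008),(.075,-.06,.008),(-.075,-.06,.008),(-.075,.06,.008),(.075,.06,0),(.075,-.06,0),(-.075,-.06,0),(-.075,.06,0),
       (.035,.009,.038),(.035,-.009,.038),(-.035,-.009,.038),(-.035,.009,.038)]
    return np.array(P)
def proj(c,tp,trot,dpitch=0,dz=0,dx=0):
    r=R.from_euler('xyz',trot,degrees=True); P=covpts()
    P=R.from_euler('y',dpitch,degrees=True).apply(P-[0,0,.023])+[dx,0,.023+dz]
    # cover->tool : x=-tool y, y=-tool x, z=-tool z
    Q=np.c_[-P[:,1],-P[:,0],H-P[:,2]]
    return w2pix(c,r.apply(Q)+tp)
E
python3 - <<'E'
import pickle
from ov import *
tp,tr=[ 0.5062622,-0.18202775,0.10851836],[168.108996,0.0377909,-106.848482]
for n,x0,y0,w,h,s in (("wrist",130,0,250,240,3),("scene",285,100,100,90,7)):
    c=pickle.load(open(f"p5{n}.pkl","rb")); im=cv2.resize(c["pixels"][y0:y0+h,x0:x0+w,::-1],None,fx=s,fy=s,interpolation=cv2.INTER_CUBIC)
    for dp,col in ((0,(0,255,0)),(4,(0,0,255))):
        p=(proj(c,tp,tr,dp)-[x0,y0]+.5)*s-.5
        for k in (0,8): cv2.polylines(im,[np.round(p[k:k+4]).astype(int)],True,col,1)
    cv2.imwrite(f"pics/ov5{n}.png",im)
E
```

```text
(no output)
```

View pics/ov5wrist.png

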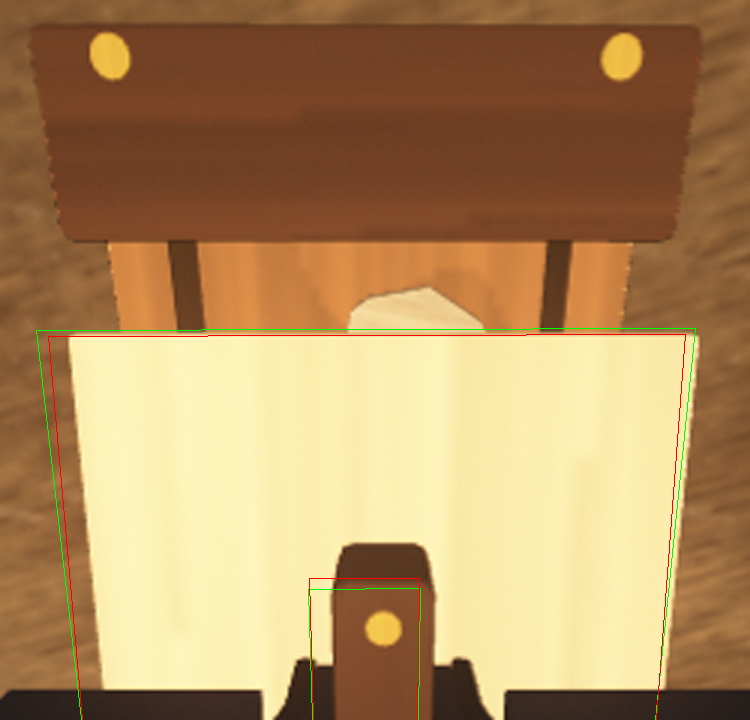

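View pics/ov5scene.png

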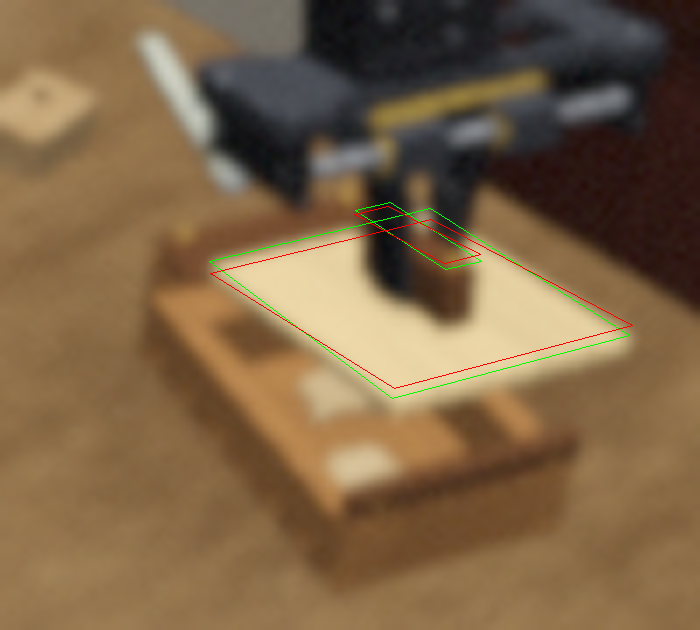

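```bash
python3 - <<'E'
import pickle
from ov import *
import ov
# bias check on picture w4 (cover on table, tool at z .0181): need wrist cam pose: derive from tool pose using p5 relation
c=pickle.load(open("p5wrist.pkl","rb"))
r5=R.from_euler('xyz',[168.108996,0.0377909,-106.848482],degrees=True); p5=np.array([0.5062622,-0.18202775,0.10851836])
rc=r5.inv()*R.from_euler('xyz',c["rotation"],degrees=True); pc=r5.inv().apply(c["position"]-p5)
print("cam in tool",pc,rc.as_euler('xyz',degrees=True))
c1=pickle.load(open("w1.pkl","rb")); r1=R.from_euler('xyz',[179.990045,-.0356765,-86.7507817],degrees=True)
print(r1.inv().apply(c1["position"]-[0.48987933,-0.2104365,0.24959369]),(r1.inv()*R.from_euler('xyz',c1["rotation"],degrees=True)).as_euler('xyz',degrees=True))
r4=R.from_euler('xyz',[-179.88266,.04547,-86.8046],degrees=True); p4=np.array([.58372614,.37611271,.01806014])
c4=dict(c); c4["position"]=p4+r4.apply(pc); c4["rotation"]=(r4*rc).as_euler('xyz',degrees=True); c4["pixels"]=cv2.imread("pics/w4.png")[:,:,::-1]
P=covpts()@R.from_euler('z',3.2,degrees=True).as_matrix().T+[.583,.376,0]
x0,y0,w,h,s=130,90,250,220,3
im=cv2.resize(c4["pixels"][y0:y0+h,x0:x0+w,::-1],None,fx=s,fy=s,interpolation=cv2.INTER_CUBIC)
p=(w2pix(c4,P)-[x0,y0]+.5)*s-.5
for k in (0,8): cv2.polylines(im,[np.round(p[k:k+4]).astype(int)],True,(0,255,0),1)
cv2.imwrite("pics/ov4.png",im)
E
```

```text
cam in tool [ 0.00309945 -0.07713783 -0.15665482] [1.63299625e+02 2.15180935e-02 1.16816970e-01]
[-0.001124   -0.07783481 -0.16289993] [ 1.63857801e+02  1.63146443e-02 -1.81301830e-01]
```

View pics/ov4.png

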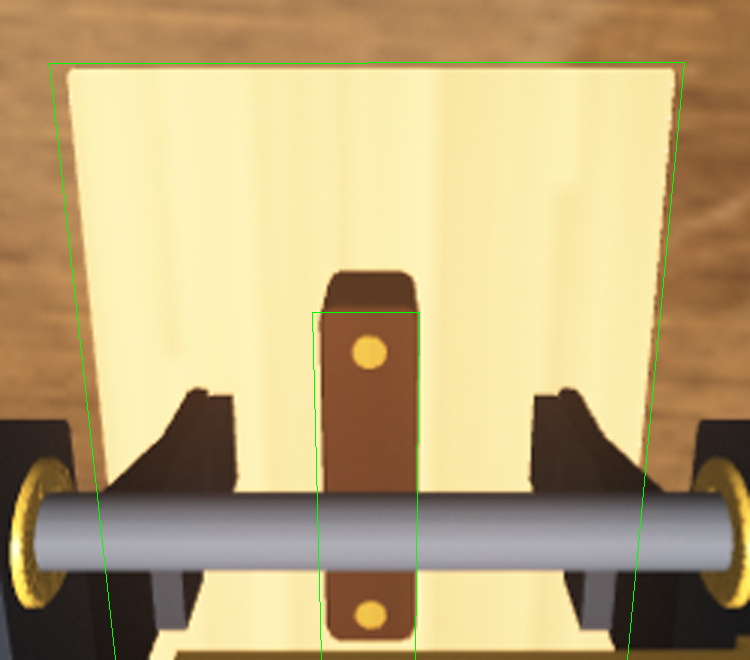

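The mismatch came from the arm still settling: its z went from 0.1035 to 0.1085 m between picture and readout. I'll lower it to slot height, let it settle, and look again.

```bash
python3 - <<'E'
from tgt import *
go([pose(.044,.046,12)])
E
```

```text
shift [0.0, -0.0061, 0.0334] turn [-0.0, -0.0, -0.0] | dist 0.034 ang 0.0
end [ 0.50440812 -0.18221549  0.07373576] [ 1.68000757e+02 -2.89214504e-04 -1.06900924e+02]
```

Emit:
send_rows([
  [[0,-0.001,0.005],[0,0,0],0.005],
  [[0,-0.0025,0.014],[0,0,0],0.005],
  [[0,-0.0043,0.0235],[0,0,0],0.005],
  [[0,-0.0056,0.0305],[0,0,0],0.005],
  [[0,-0.0061,0.0334],[0,0,0],0.005],
])

```text
time_s: 7.78
tool_pos: [0.5033, -0.1821, 0.0718]
tool_rot: [167.9, -0.0, -106.9]
force: [0.2, -1.0, -2.6]
grip_width: 0.0178
```

Emit:
send_rows([
  [[0,0,0],[0,0,0],0.005],
  [[0,0,0],[0,0,0],0.005],
  [[0,0,0],[0,0,0],0.005],
  [[0,0,0],[0,0,0],0.005],
  [[0,0,0],[0,0,0],0.005],
])

```text
time_s: 8.2
tool_pos: [0.5047, -0.1826, 0.0736]
tool_rot: [168.0, -0.0, -106.9]
force: [1.0, -0.4, -1.5]
grip_width: 0.0177
```

```bash
cat > look.py <<'E'
import pickle,sys
from cell import env
from ov import *
tag=sys.argv[1]
o=env.get_obs(); print(o["tool_pos"],o["tool_rot"],o["force"],o["grip_width"])
Zi=R.from_euler('z',PSI,degrees=True).inv()
for n,x0,y0,w,h,s in (("wrist",130,0,250,240,3),("scene",285,100,100,90,7)):
    c=env.read_camera(n); pickle.dump(c,open(f"p{tag}{n}.pkl","wb")); im=cv2.resize(c["pixels"][y0:y0+h,x0:x0+w,::-1],None,fx=s,fy=s,interpolation=cv2.INTER_CUBIC)
    p=(proj(c,o["tool_pos"],o["tool_rot"])-[x0,y0]+.5)*s-.5
    for k in (0,8): cv2.polylines(im,[np.round(p[k:k+4]).astype(int)],True,(0,255,0),1)
    for poly in ([(.094,.06,.07),(.094,-.06,.07),(.058,-.06,.07),(.058,.06,.07)],[(-.094,.06,.058),(-.094,-.06,.058),(-.084,-.06,.058),(-.084,.06,.058)]):
        p=(w2pix(c,Zi.inv().apply(poly)+CASE)-[x0,y0]+.5)*s-.5; cv2.polylines(im,[np.round(p).astype(int)],True,(255,0,0),1)
    cv2.imwrite(f"pics/ov{tag}{n}.png",im)
o=env.get_obs(); print(o["tool_pos"],o["tool_rot"])
E
python3 look.py 6
```

```text
[ 0.50466857 -0.18255947  0.07364745] [ 1.68044513e+02 -7.53406529e-03 -1.06898715e+02] [ 0.97017878 -0.4359328  -1.50517009] 0.017739209344368317
[ 0.50455244 -0.18254604  0.07354339] [ 1.68033012e+02 -9.11932512e-03 -1.06892822e+02]
```

View pics/ov6wrist.png

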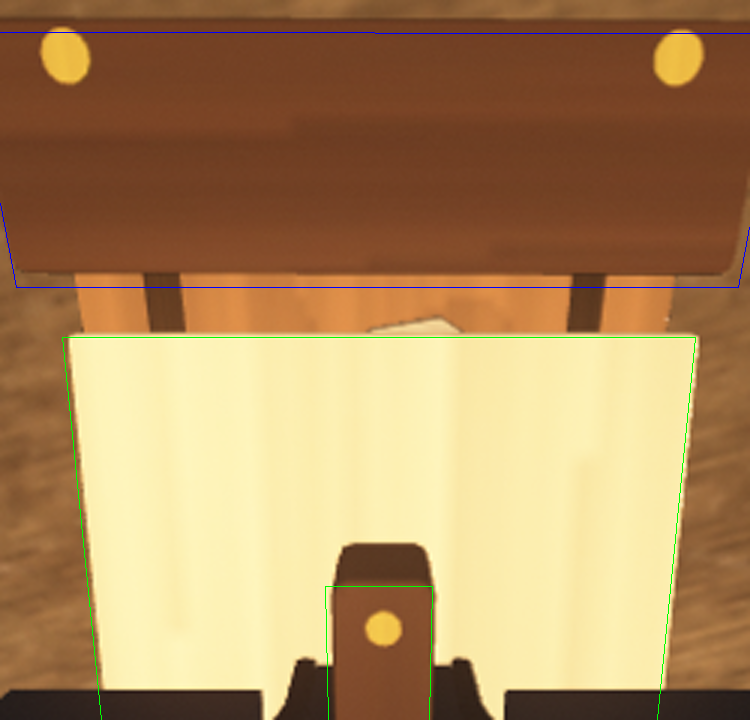

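View pics/ov6scene.png

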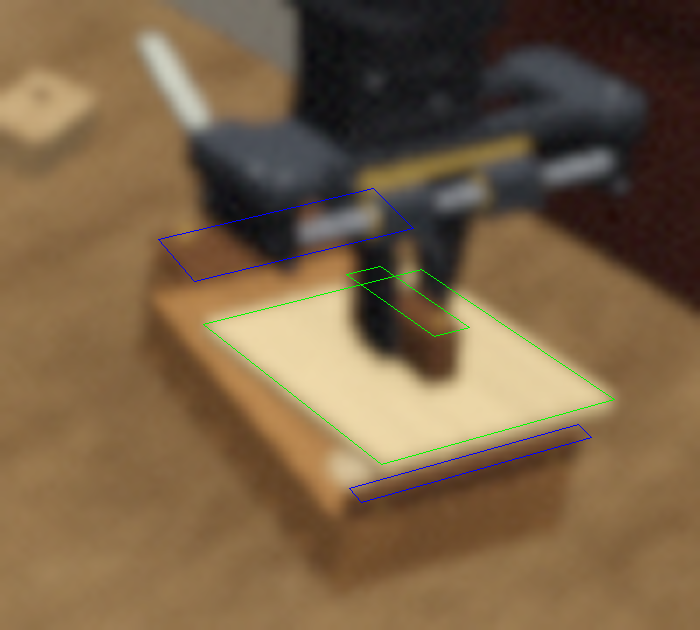

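Overlay now matches the cover (far edge at crop row 336). The keeper edge is about 2.5 mm farther than modelled (crop row 273 against a predicted 287). I'll slide in under the keeper with that correction.

```bash
python3 - <<'E'
from tgt import *
go([pose(.063,.0455,12),pose(.079,.0455,12),pose(.0785,.0435,8)])
E
```

```text
shift [0.0, -0.0187, -0.0034] turn [-0.0, -0.0, -0.0] | dist 0.019 ang 0.0
shift [0.0, -0.0156, -0.0034] turn [-0.0, -0.0, -0.0] | dist 0.016 ang 0.0
shift [0.0, 0.0007, 0.0074] turn [0.0698, -0.0, -0.0] | dist 0.007 ang 4.0
end [ 0.5357351  -0.19173394  0.06616347] [ 1.72000002e+02 -2.89214504e-04 -1.06900924e+02]
```

Emit:
send_rows([
  [[0,-0.003,-0.0005],[0,0,0],0.005],
  [[0,-0.008,-0.0014],[0,0,0],0.005],
  [[0,-0.013,-0.0024],[0,0,0],0.005],
  [[0,-0.017,-0.0031],[0,0,0],0.005],
  [[0,-0.0187,-0.0034],[0,0,0],0.005],
])

```text
time_s: 8.72
tool_pos: [0.5234, -0.1882, 0.0726]
tool_rot: [168.0, 0.0, -106.9]
force: [-0.3, -1.2, -2.3]
grip_width: 0.0181
```

Emit:
send_rows([
  [[0,-0.003,-0.0006],[0,0,0],0.005],
  [[0,-0.007,-0.0015],[0,0,0],0.005],
  [[0,-0.011,-0.0024],[0,0,0],0.005],
  [[0,-0.0145,-0.0032],[0,0,0],0.005],
  [[0,-0.0156,-0.0034],[0,0,0],0.005],
])

```text
time_s: 9.13
tool_pos: [0.5385, -0.1928, 0.0728]
tool_rot: [168.0, 0.0, -106.9]
force: [0.5, 0.0, -1.1]
grip_width: 0.0176
```

```bash
python3 look.py 7
```

```text
[ 0.53849967 -0.19280958  0.07279925] [ 1.68030234e+02  4.10529368e-03 -1.06899509e+02] [ 0.50989085  0.04692225 -1.14861883] 0.017649745840266195
[ 0.53802409 -0.19264454  0.07275397] [ 1.67999587e+02  2.03641414e-03 -1.06896119e+02]
```

View pics/ov7wrist.png

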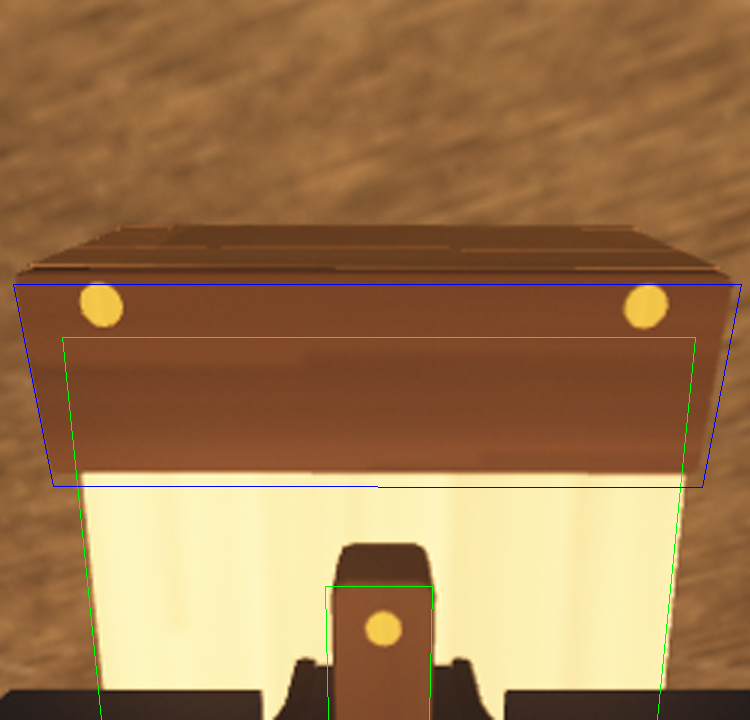

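View pics/ov7scene.png

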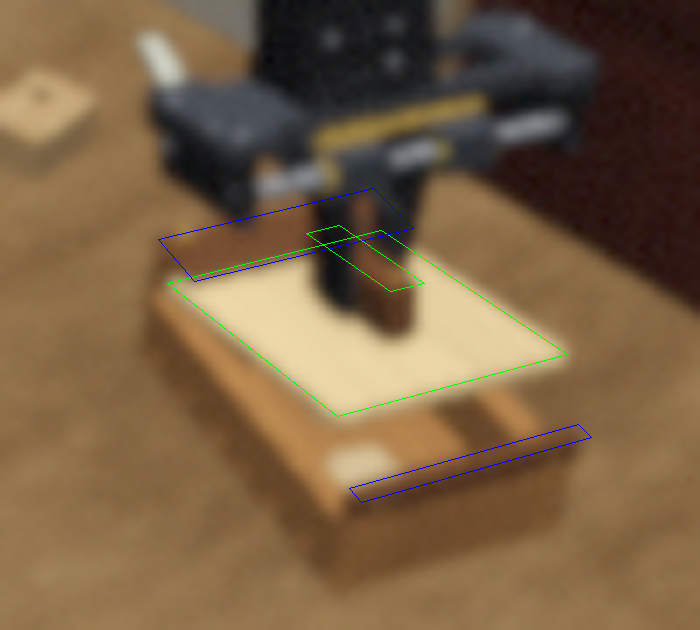

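The far end is under the keeper (board edge at crop row 472 overlaps the cover) with no contact force. Now I'll swing it down.

```bash
python3 - <<'E'
from tgt import *
go([pose(.078,.042,4),pose(.078,.041,0)])
E
```

```text
shift [0.0, 0.001, 0.0068] turn [0.0698, -0.0, -0.0] | dist 0.007 ang 4.0
shift [0.0, 0.0006, 0.0062] turn [0.0698, -0.0, -0.0] | dist 0.006 ang 4.0
end [ 0.53289551 -0.19087123  0.05342579] [ 1.79998493e+02 -2.89214504e-04 -1.06900924e+02]
```

Emit:
send_rows([
  [[0,0.0001,0.0012],[0.012,0,0],0.005],
  [[0,0.0002,0.003],[0.029,0,0],0.005],
  [[0,0.0004,0.005],[0.047,0,0],0.005],
  [[0,0.0006,0.0067],[0.063,0,0],0.005],
  [[0,0.0007,0.0074],[0.0698,0,0],0.005],
])

```text
time_s: 9.65
tool_pos: [0.5348, -0.1918, 0.0656]
tool_rot: [172.0, -0.0, -106.9]
force: [-0.0, -0.6, -1.1]
grip_width: 0.0178
```

Emit:
send_rows([
  [[0,0.0001,0.0011],[0.012,0,0],0.005],
  [[0,0.0003,0.0027],[0.029,0,0],0.005],
  [[0,0.0006,0.0046],[0.047,0,0],0.005],
  [[0,0.0009,0.0061],[0.063,0,0],0.005],
  [[0,0.001,0.0068],[0.0698,0,0],0.005],
])

```text
time_s: 10.07
tool_pos: [0.5332, -0.1913, 0.059]
tool_rot: [176.0, -0.0, -106.9]
force: [-0.1, 0.1, -1.6]
grip_width: 0.0179
```

Emit:
send_rows([
  [[0,0.0001,0.001],[0.012,0,0],0.005],
  [[0,0.0002,0.0025],[0.029,0,0],0.005],
  [[0,0.0004,0.0042],[0.047,0,0],0.005],
  [[0,0.0005,0.0056],[0.063,0,0],0.005],
  [[0,0.0006,0.0062],[0.0698,0,0],0.005],
])

```text
time_s: 10.48
tool_pos: [0.5323, -0.191, 0.0527]
tool_rot: [-180.0, -0.0, -106.9]
force: [0.1, 0.2, -0.8]
grip_width: 0.0177
```

```bash
python3 look.py 8
```

```text
[ 0.53232539 -0.19101519  0.05273707] [-1.79964149e+02 -1.41269222e-02 -1.06895297e+02] [ 0.14962686  0.21910828 -0.79211246] 0.017678215416136393
[ 0.53240412 -0.19105832  0.05287924] [ 1.79996885e+02 -1.76519421e-02 -1.06893800e+02]
```

View pics/ov8scene.png

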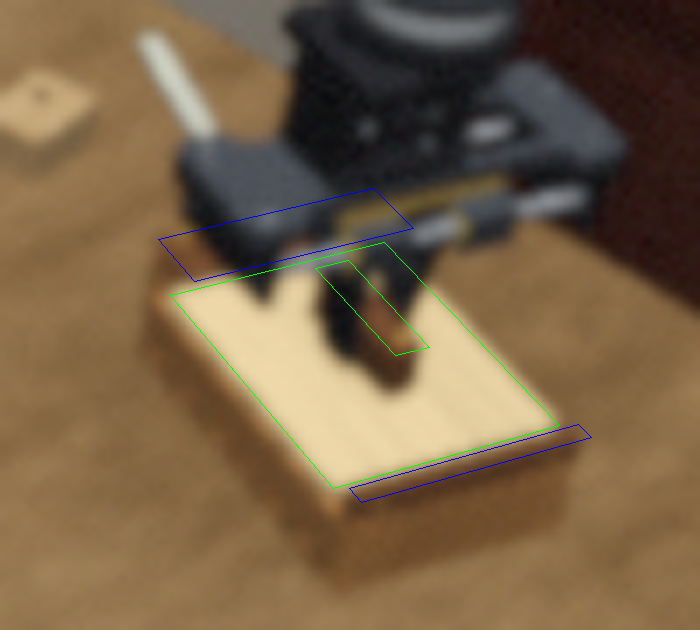

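View pics/ov8wrist.png

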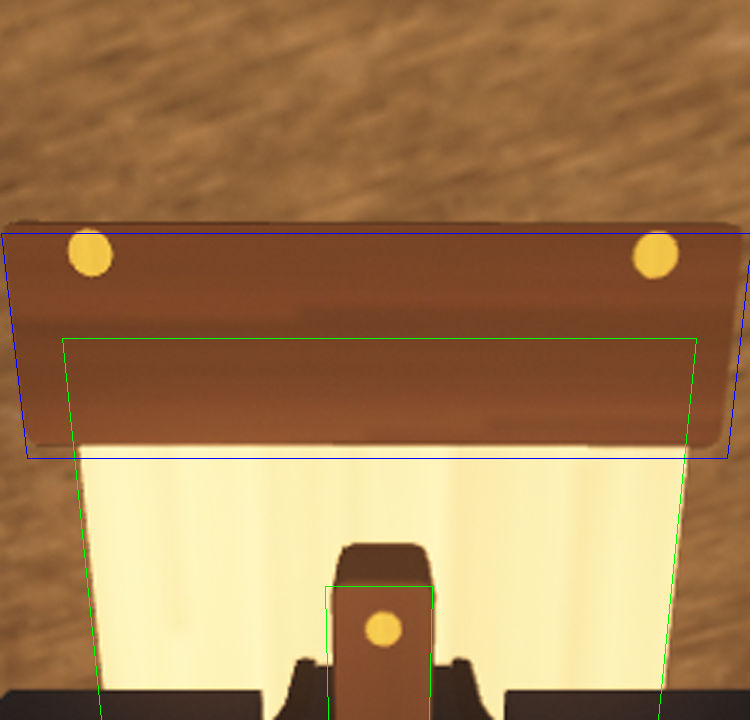

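The cover is flat, under the keeper and inside the rail. I'll release it and lift straight up.

Emit:
send_rows([
  [[0,0,0.0005],[0,0,0],0.005],
  [[0,0,0.001],[0,0,0],0.03],
  [[0,0,0.001],[0,0,0],0.05],
  [[0,0,0.001],[0,0,0],0.05],
  [[0,0,0.001],[0,0,0],0.05],
])

```text
time_s: 11.0
tool_pos: [0.5332, -0.1912, 0.0522]
tool_rot: [-180.0, -0.0, -106.9]
force: [0.3, 0.2, 0.7]
grip_width: 0.0369
```

Emit:
send_rows([
  [[0,0,0],[0,0,0],0.05],
  [[0,0,0],[0,0,0],0.05],
  [[0,0,0],[0,0,0],0.05],
  [[0,0,0],[0,0,0],0.05],
  [[0,0,0],[0,0,0],0.05],
])

```text
time_s: 11.42
tool_pos: [0.5329, -0.1911, 0.052]
tool_rot: [-180.0, -0.0, -106.9]
force: [-0.1, -0.2, 0.3]
grip_width: 0.0497
```

Emit:
send_rows([
  [[0,0,-0.005],[0,0,0],0.05],
  [[0,0,-0.018],[0,0,0],0.05],
  [[0,0,-0.04],[0,0,0],0.05],
  [[0,0,-0.07],[0,0,0],0.05],
  [[0,0,-0.1],[0,0,0],0.05],
])

```text
time_s: 11.83
tool_pos: [0.5325, -0.1909, 0.1538]
tool_rot: [180.0, 0.0, -106.9]
force: [0.7, 0.3, 0.6]
grip_width: 0.0501
```

Emit:
send_rows([
  [[0,0.015,-0.02],[0,0,0],0.05],
  [[0,0.03,-0.04],[0,0,0],0.05],
  [[0,0.04,-0.055],[0,0,0],0.05],
  [[0,0.045,-0.06],[0,0,0],0.05],
  [[0,0.045,-0.06],[0,0,0],0.05],
])

```text
time_s: 12.25
tool_pos: [0.4902, -0.1782, 0.2146]
tool_rot: [-179.8, -0.1, -106.9]
force: [0.5, 0.1, -0.8]
grip_width: 0.05
```

Emit:
send_rows([
  [[0,0,0],[0,0,0],0.05],
  [[0,0,0],[0,0,0],0.05],
  [[0,0,0],[0,0,0],0.05],
  [[0,0,0],[0,0,0],0.05],
  [[0,0,0],[0,0,0],0.05],
])

```text
time_s: 12.67
tool_pos: [0.4897, -0.1779, 0.2111]
tool_rot: [179.9, 0.0, -106.9]
force: [-0.3, -0.1, -0.5]
grip_width: 0.0499
```

```bash
python3 - <<'E'
from cell import env
from h import *
import pickle
o=env.get_obs(); print(o["tool_pos"],o["force"])
for n in ("wrist","scene"):
    c=env.read_camera(n); pickle.dump(c,open(f"p9{n}.pkl","wb"))
    if n=="wrist": crop(c,120,0,270,240,3,"pics/w9.png") 
    else: crop(c,220,100,165,150,5,"pics/s9.png")
E
```

```text
[ 0.48969565 -0.1779081   0.21109191] [-0.27195391 -0.11955687 -0.49038935]
```

View pics/w9.png

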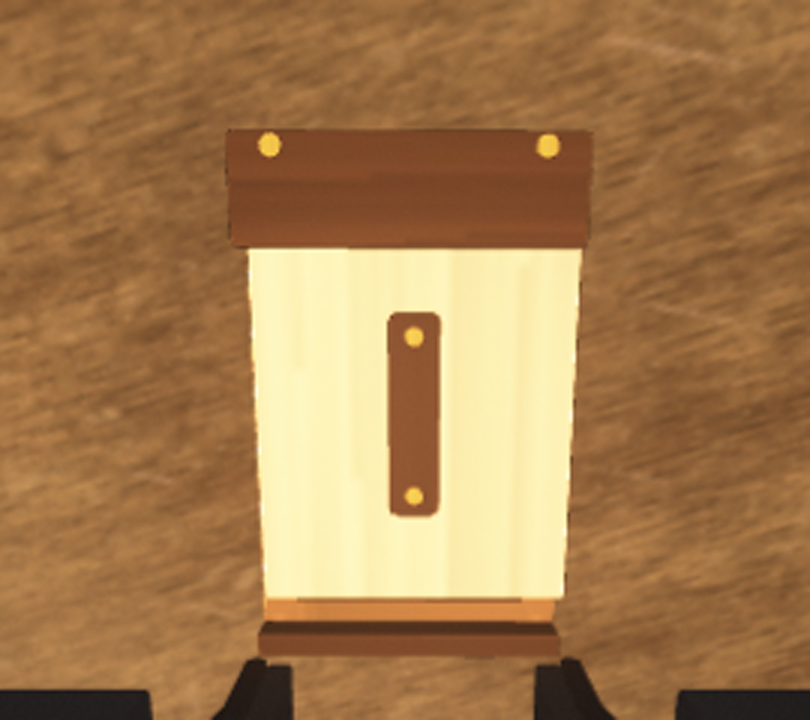

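View pics/s9.png

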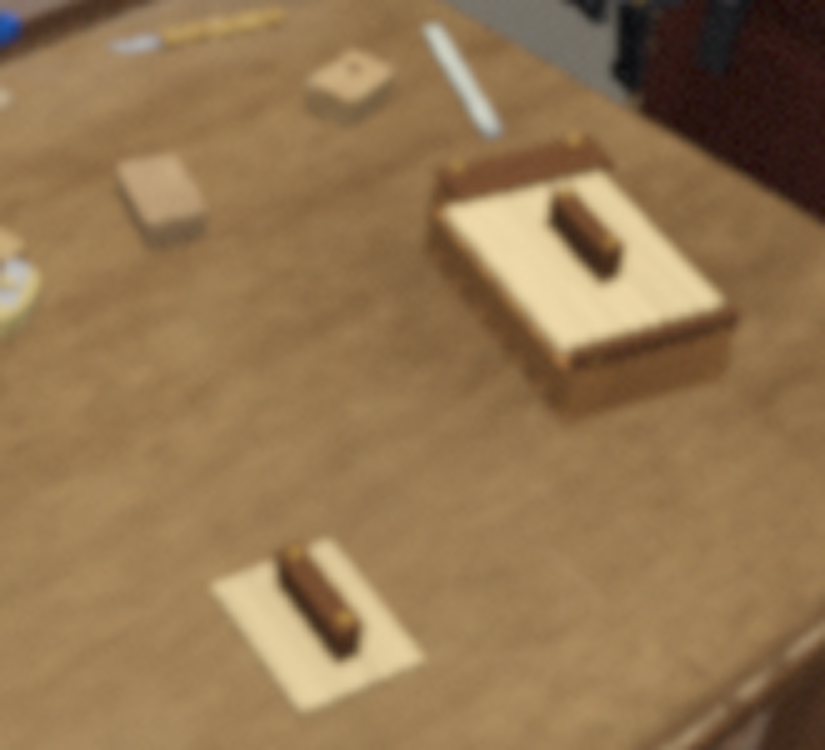

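```bash
python3 - <<'E'
import pickle
from tgt import *
c=pickle.load(open("p9wrist.pkl","rb")); Zi=R.from_euler('z',PSI,degrees=True).inv()
f=lambda u,z: np.round(Zi.apply(pix2w(c,(np.array(u)+.5)/3-.5+[120,0],z)-CASE)*1000,1)[:,:2].tolist()
print("cover near corners",f([(265,598),(564,598)],.048)); print("keeper near",f([(232,247),(588,247)],.07)); print("keeper far",f([(228,130),(592,130)],.07)); print("rail outer top",f([(258,656),(560,656)],.058)); print("rib",f([(414,313),(414,515)],.078))
E
```

```text
cover near corners [[-70.5, 58.5], [-70.4, -61.7]]
keeper near [[60.1, 59.7], [60.2, -59.4]]
keeper far [[95.6, 58.9], [95.7, -58.7]]
rail outer top [[-91.5, 60.6], [-91.4, -59.4]]
rib [[38.9, -1.2], [-29.7, -1.3]]
```

```bash
python3 - <<'E'
from cell import env
print(env.sign_off()); o=env.get_obs(); print(o["time_s"])
E
```

```text
the job is handed in; nothing more can be done
None
the job is handed in; nothing more can be done
```

The case is closed with the larger cover and the job is handed in at about 12.8 s of the 40 s; `env.sign_off()` gives no verdict.

I gripped the cover by its rib and carried it over tilted 12°. I slid its low end under the keeper, swung it flat inside the rail, released it and lifted clear.

**Last checks**
- **Position:** the wrist picture puts the cover about 2–3 mm off centre in x and 1.5 mm in y. It is square to within 1° and lies under the keeper and inside the rail.
- **Height:** I did not measure the height or flatness separately. The tool pose at release and the final pictures show the cover resting flat.
- **Forces:** the readings I saw stayed under 3 N. At hand-in the gripper was open and about 0.1 m clear of the rib.
- **Other covers:** the smaller cover looks unmoved in the last scene picture, though I judged that by eye. I never moved to the pink one.

**Checks that disagreed**
- The first hover picture did not match the predicted cover position because the arm was still settling. It agreed to about 2 mm once repeated at rest.
- My first estimate of the case position was about 2 mm short in x, and I corrected for it before sliding in.

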